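# Release a paint marker from the two-button dispenser

### The arm

A 6-joint arm with a two-finger parallel gripper is mounted at the origin on the work surface. World frame = base frame: x ahead of the robot, y to its left, z up, the work surface at z = 0. Lengths are in mm, angles in degrees, forces in N, time in s.
With the tool pointing down it reaches from about 250 to 775 mm from the base axis. Payload 4 kg.
Tool frame: the origin (TCP) lies between the finger pads; the fingertips stand robot.tip_reach ahead of it and the grasp point (between the pads) lies 3 mm ahead of it (robot.tip_reach is the distance from the TCP to the fingertips, in mm); z points along the fingers, y is the line along which they close (so a half turn about z gives the same grasp; the last joint's range is limited). The gripper opens to 94 mm and grips with 3 to 60 N. Pads are 16 mm wide; open, the fingers measure 119 mm over their backs; the gripper's body (75 mm by 177 mm) begins 78 mm behind the grasp point.
Start: joints at [-69.907, 4.996, 78.535, -0, 96.463, -5.907], TCP at [241.111, -494.352, 227.506] pointing down, gripper open.
Joint ranges: [-177.83, 177.83], [-43.37, 116.18], [15.69, 146.23], [-61.86, 241.86], [9.47, 152.12], [-147.06, 147.06]. Speed limits (degrees/s): [159.86, 159.86, 180, 180, 180, 180].

### API

Orientations are given as a 3x3 rotation matrix whose columns are the frame's x, y, z axes.
In Python, from rig import robot gives the robot as it stands. Calls block until the motion is done:
- robot.move_to(position, orientation): joint-space move of the TCP to a pose.
- robot.movel(position, orientation=None, feed=150, until_force=None): straight line of the TCP; orientation=None keeps the orientation; feed is the mean speed in mm/s. With until_force (N) it stops when the force on the tool has changed by that much, and returns True; else False.
- robot.set_joints(angles): joint-space move.
- robot.command_gripper(opening, newtons=None): finger opening in mm; newtons is the grip in N (None keeps the last); returns when the fingers have stopped.
- robot.wait(seconds).
- robot.ik(position, orientation): joint angles nearest the present ones, or None.
- robot.get_state(): the state.
- robot.grab_frame(name): name is "scene" or "top" or "wrist"; returns a dict with "img" (384x512x3 uint8, red, green, blue), "z_map" (384x512 float32, mm along the optical axis (not along the pixel's ray), 0 where there is no reading), "fx", "fy", "cx", "cy" (pixels), "dist_coeffs" ([k1, k2, p1, p2, k3] as OpenCV has them; the pictures are not rectified), "rvec" (rotation vector, rad) and "tvec" (3), from world to camera coordinates, as OpenCV has them. Camera axes: x right, y down, z forward; pixel columns grow to the right and rows downward; lengths in mm; the calibration is good to about 2 mm. A picture is of the moment at which its call begins.
A pose or a line that the arm cannot do raises robot.IKError and nothing moves.
- robot.finish_job(): hands the job in; it is judged then, once.
The state is a dict: "time_s": time; "q": joint angles; "joint_vel": joint speeds; "joint_efforts": joint torques, N m; "ee_pos": TCP position; "tool_rot": TCP orientation; "contact_force": force on the tool from outside, world axes, zero at the start; "torque": the same for the moment, N m; "finger_gap": finger opening in mm; "grip_force": force on a finger pad.
Only numpy, scipy, OpenCV 4.12 (cv2) and the standard library are available. Lean on these libraries where they do the work, as an engineer would, in place of code of your own. Each camera call takes 0.05 s, during which the arm holds its last target. There are 200 camera calls.

### The job

Get the red marker out of the dispenser: press its two green buttons down together, one with each fingertip, and keep both down until the marker has rolled into the blue catch tray and lies still there, then let go of both buttons and move clear. Leave the marker lying in the tray without touching, pinching or lifting it, and do not disturb the other things on the table.

Things in the scene. Friction and masses are not known exactly. Their poses are not given: they have to be found in the camera images.
- dispenser: fixed white box, 252 x 136 mm. Origin on the table below the midpoint of the buttons; x from buttons to tray (away from the robot, turned up to 26 deg), y left, z up. Button console x -44 to 40 mm, 60 mm high; then a back wall 75 mm high (x 44 to 50) and a ramp between cheeks 80 mm high, falling 14 deg to the tray. Each button lowers its own gate teeth; either set alone holds the marker.
- cap_left (a point): green round push-button cap on the left (+y) of the console, 30 mm across, standing 18 mm above the console; this point is the centre of its top face and moves with it, 78 mm above the table when not pressed, at x 0, y +30 mm of the dispenser; z up. The two caps are 60 mm apart centre to centre along the dispenser's y, 30 mm clear between.
- cap_right (a point): the same on the right, at x 0, y -30 mm of the dispenser.
- button_left (a joint): travel of the left button in m: 0 up, 0.010 fully down (stop). The spring takes 1.5 N to start and 5 N fully down and returns it when let go. Its gate clears the marker at about 0.006; 0.008 or more is sure.
- button_right (a joint): the same for the right button.
- marker: fat red-and-white paint marker, loose cylinder 28 mm in diameter, 110 mm long, about 60 g, lying along the dispenser's y; origin at its centre, y along its length. Waits on the ramp at x 88 mm of the dispenser, about 76 mm above the table; once released it rolls into the tray within a second, where its centre lies 36 mm above the table.
- tray (a point): centre of the floor of the blue catch tray, 22 mm above the table, at x 180 mm of the dispenser; the tray is 47 mm long (x), 118 mm wide inside, its walls 50 mm above the table.
- spare_marker: orange-and-white marker, 28 dia x 110 mm, standing on end just left of the dispenser; origin at its foot. Leave alone.
- cup: red plastic cup, 80 mm across, 105 mm tall, origin at its foot. Leave alone.
- jar: clear jar with green lid, 72 mm across, 80 mm tall, origin at its foot. Leave alone.
- palette: round white paint palette, 170 mm across, 10 mm thick, lying right of the dispenser; origin under its centre. Leave alone.
- sponge: blue sponge block 90 x 60 x 30 mm, origin under its centre. Leave alone.
- brush: small blue-handled paint brush lying flat, 175 mm long, 10 mm thick; origin under its middle. Leave alone.
Not all that is in view belongs to the job. Leave any yellow look-alike of the marker alone.

How it is judged:
By the outcome, as a careful person would: the job done as asked, in the order asked, and still so for the second after the job is handed in, with the robot touching nothing.
It also fails if it takes over 29 s, if anything falls off the work surface, if the arm or the gripper's body presses on something with over 40 N, if the wrist force passes 120 N, or if a joint passes its speed limit or range.

## Working session

There is one attempt and no reset: what is moved stays moved. The work goes in short steps, each a Python script; the robot and the scene stay as the last script left them, time stands still between calls to the robot, and variables do not carry over. Pictures are saved under pics/ and viewed, at most 10 in all, crops included, and the job is handed in when it is done.

```bash
mkdir -p pics; cat > h.py <<'E'
import numpy as np, cv2, pickle
from rig import robot
def grab(n,save=None):
    f=robot.grab_frame(n)
    if save: cv2.imwrite('pics/'+save,cv2.cvtColor(f['img'],cv2.COLOR_RGB2BGR))
    return f
def K(f): return np.array([[f['fx'],0,f['cx']],[0,f['fy'],f['cy']],[0,0,1.]])
def plane(f,uv,z):
    """pixels -> world points on the plane at height z"""
    p=cv2.undistortPoints(np.float64(uv).reshape(-1,1,2),K(f),np.array(f['dist_coeffs'],float)).reshape(-1,2)
    R=cv2.Rodrigues(np.array(f['rvec'],float))[0]; t=np.array(f['tvec'],float).ravel()
    c=-R.T@t; d=np.c_[p,np.ones(len(p))]@R
    return c+d*((z-c[2])/d[:,2])[:,None]
def blobs(f,lo,hi,amin=20):
    m=cv2.inRange(cv2.cvtColor(f['img'],cv2.COLOR_RGB2HSV),lo,hi)
    n,_,s,c=cv2.connectedComponentsWithStats(m)
    return [(c[i],s[i]) for i in range(1,n) if s[i,4]>=amin]
E
python3 - <<'E'
from h import *
print(robot.tip_reach, robot.get_state()['time_s'])
a=grab('top','top.png'); b=grab('scene','scene.png')
for f in(a,b):
  for c,s in blobs(f,(40,80,40),(85,255,255)): print('green',c.round(1),s, plane(f,[c],78).round(1))
  print()
E
```

```text
22.0 0.0
green [340.7 148.1] [327 135  28  28 604] [[ 662.1 -124.4   78. ]]
green [287.3 209.7] [281 203  14  14 155] [[519.2  -6.6  78. ]]
green [261.4 216.4] [255 210  14  14 152] [[502.5  50.7  78. ]]

green [384.7  44.1] [375   0  17  88 450] [[-519.7 -343.2   78. ]]
green [397.1  76.9] [393  68   9  16  52] [[-276.5 -105.3   78. ]]
green [ 72.7 121.2] [ 56 103  33  38 763] [[ 805.8 -584.8   78. ]]
green [185.5 170.7] [174 162  23  18 333] [[ 661.6 -119.5   78. ]]
green [254.1 171.1] [249 166  11  11 100] [[5.206e+02 5.000e-01 7.800e+01]]
green [272.7 178.8] [267 174  12  11 104] [[504.3  57.1  78. ]]
```

View pics/top.png

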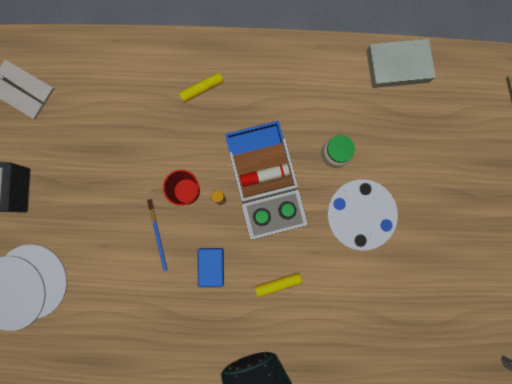

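View pics/scene.png

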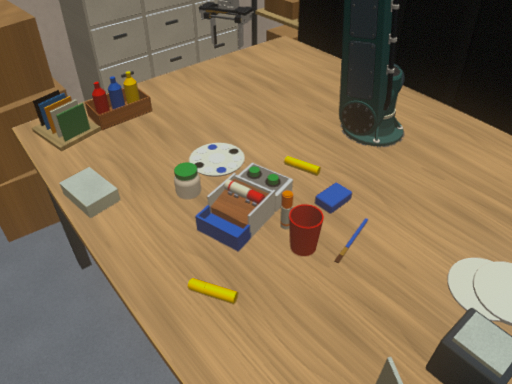

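Top view: the green candidates are the caps at (261,216) and (287,210), and the jar lid at (341,148). The two small discs on the grey console fit the description. The red marker is at (265,176), and the yellow look-alikes are at (201,87) and (278,285). I'll go above the caps and check up close.

```bash
cat >> h.py <<'E'
def ori(L,R):
    y=(L-R)[:2]/np.linalg.norm((L-R)[:2]); y=np.r_[y,0]; best=None
    for s in(1,-1):
        z=np.array([0,0,-1.]); M=np.c_[np.cross(s*y,z),s*y,z]
        q=robot.ik([*((L+R)/2)[:2],200],M)
        if q is not None:
            d=np.abs(np.array(q)-robot.get_state()['q']).max()
            if best is None or d<best[0]: best=(d,M)
    return best[1]
E
python3 - <<'E'
from h import *
L=np.array([503,53,78.]);R=np.array([520,-4,78.]);M=ori(L,R);m=(L+R)/2
robot.move_to([m[0],m[1],210],M)
robot.command_gripper(47.5)
f=grab('wrist','w1.png'); s=robot.get_state(); print(s['time_s'],s['ee_pos'],s['finger_gap'],s['contact_force'])
for c,st in blobs(f,(40,80,40),(85,255,255)): print(c.round(1),st,plane(f,[c],78).round(1))
g=f['img']; m=cv2.inRange(cv2.cvtColor(g,cv2.COLOR_RGB2HSV),(40,80,40),(85,255,255))
E
```

```text
3.1083 [511.49241213  24.54160124 209.9975623 ] 47.82938217779017 [ 0.67927067 -0.29008606  0.62596353]
[444.5  89.7] [ 410   56   69   68 3693] [[ 662.8 -120.1   78. ]]
[226.7 192.8] [212 178  30  31 706] [[505.1  52.5  78. ]]
[284.8 193.2] [271 178  29  31 704] [[521.5  -4.   78. ]]
```

View pics/w1.png

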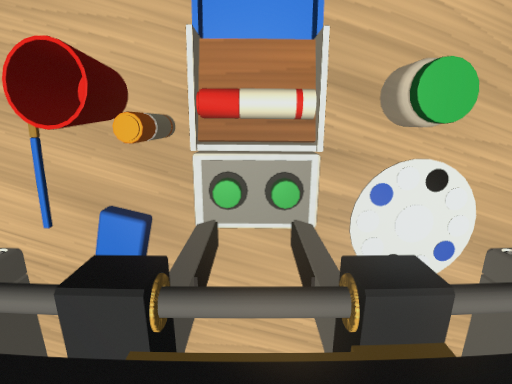

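The wrist view confirms it: caps at (227,193) and (285,193) on the console, and the red-and-white marker on the ramp at (257,103). Fingertips are set to 60 mm spacing, so I'll press now.

```bash
python3 - <<'E'
from h import *
L=np.array([505.1,52.5,78.]);R=np.array([521.5,-4,78.]);M=ori(L,R);m=(L+R)/2
p=lambda z:[m[0],m[1],z]
robot.movel(p(108),M,feed=100)
f0=np.array(robot.get_state()['contact_force'])
for z in(97,94,91):
    robot.movel(p(z),feed=40 if z>91 else 20); s=robot.get_state(); print(z,s['ee_pos'].round(2) if hasattr(s['ee_pos'],'round') else s['ee_pos'],(np.array(s['contact_force'])-f0).round(2),np.round(s['torque'],2))
robot.wait(1.5)
f=grab('wrist','w2.png'); s=robot.get_state(); print(s['time_s'],s['ee_pos'],(np.array(s['contact_force'])-f0).round(2),np.round(s['torque'],2))
E
```

```text
97 [514.35  24.18  97.98] [1.52 0.15 3.91] [ 0.04 -0.38 -0.06]
94 [514.38  24.19  95.27] [0.21 0.95 6.69] [-0.03 -0.32  0.  ]
91 [514.39  24.2   92.79] [0.34 0.75 7.04] [ 0.03 -0.08 -0.03]
6.8 [514.36848137  24.20477249  92.85183618] [0.15 0.11 7.27] [ 0.04 -0.05 -0.02]
```

View pics/w2.png

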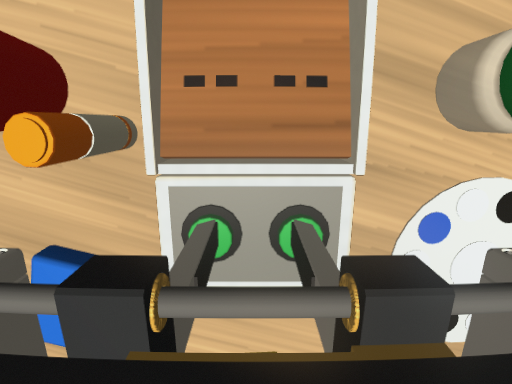

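Both fingertips are on the caps at (210,237) and (301,237). The marker has left its spot on the ramp, where only the gate slots at about y=81 show. I'll keep holding, press slightly deeper, and check that it lies still in the tray.

```bash
python3 - <<'E'
from h import *
s=robot.get_state(); e=s['ee_pos']
robot.movel([513.3,24.2,89],feed=20)
for i in range(2):
    f=grab('scene','s%d.png'%i)
    for c,st in blobs(f,(0,150,90),(4,255,255),15)+blobs(f,(176,150,90),(180,255,255),15): print(c.round(1),st[4],plane(f,[c],45).round(1))
    robot.wait(0.7); s=robot.get_state(); print(s['time_s'],s['ee_pos'][2],s['contact_force'])
im=cv2.imread('pics/s1.png')[140:260,150:330]; cv2.imwrite('pics/s1c.png',cv2.resize(im,None,fx=4,fy=4,interpolation=cv2.INTER_CUBIC))
E
```

```text
[99.4 97.6] 281 [[ 651.3 -744.1   45. ]]
[303.4 216.2] 419 [[515.6 186.9  45. ]]
[231.6 228.5] 75 [[678.4 106.7  45. ]]
7.8 91.15116607457651 [-0.12745741  0.47970711  8.13433628]
[99.5 97.4] 277 [[ 650.5 -745.1   45. ]]
[303.3 216.4] 424 [[516.3 187.2  45. ]]
[231.6 228.5] 75 [[678.4 106.7  45. ]]
8.55 91.16962134022236 [0.07284274 0.9827376  8.69053972]
```

View pics/s1c.png

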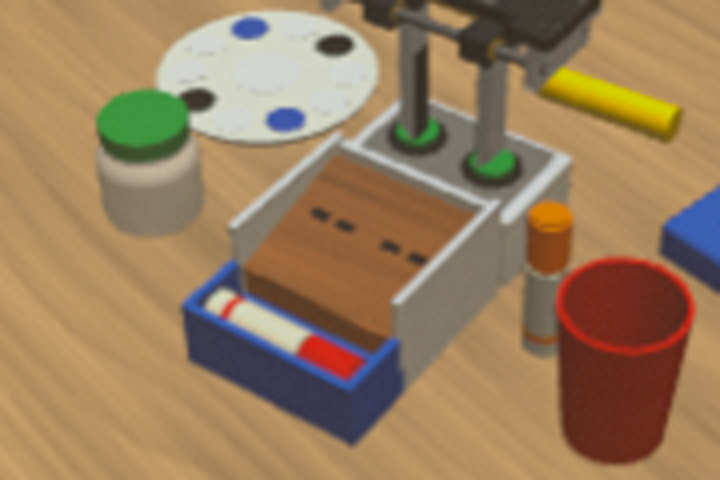

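The marker lies still in the blue tray: its red end is at scene pixel (231.6,228.5) in both frames. Both buttons are still down. Now I'll release and move clear.

```bash
python3 - <<'E'
from h import *
robot.movel([513.3,24.2,230],feed=100)
robot.wait(0.5)
f=grab('wrist','w3.png'); s=robot.get_state(); print(s['time_s'],s['ee_pos'],s['contact_force'])
E
```

```text
10.6583 [513.30762439  24.20715303 230.03330038] [ 0.03318228  0.27707186 -0.73006822]
```

View pics/w3.png

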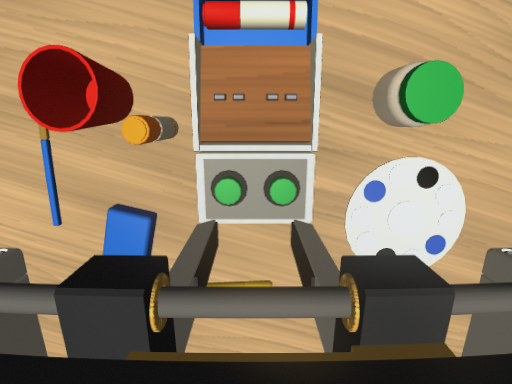

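The marker is in the tray at (255,15), both caps are back up at (228,190) and (283,190), the gate teeth have risen, and everything else is where it was.

```bash
python3 -c "
from rig import robot
print(robot.finish_job())"
```

```text
the job is handed in; nothing more can be done
None
```

The red marker lies still in the blue tray, both buttons are released, the arm is clear and nothing else was disturbed; I handed the job in at about 11 s, and no verdict was returned.

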